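# Prop the culture chest's lid open

## Robot

A 7-joint arm with a two-finger parallel gripper is mounted at the origin on the work surface. World frame = base frame: x ahead of the robot, y to its left, z up, the work surface at z = 0. Lengths are in m, angles in degrees, forces in N, time in s.
With the tool pointing down it reaches from about 0.425 to 0.925 m from the base axis. Payload 6.8 kg.
Tool frame: the origin (TCP) lies at the very end of the fingers, on their centre line; the grasp point (between the pads) lies 19 mm behind it; z points along the fingers, x is the direction in which the jaws open and shut, and the axes are right-handed (so a half turn about z gives the same grasp; the last joint's range is limited). The gripper opens to 85 mm and grips with 20 to 120 N. Pads are 22 mm wide; open, the fingers measure 114 mm over their backs; the gripper's body (76 mm by 85 mm) begins 54 mm behind the grasp point. The pads swing forward as they close: fully open they stand 13 mm farther back than shut.
Start: joints at [62.619, 27.33, 1.283, 89.118, -0.659, 63.558, -4.761], TCP at [0.244, -0.629, 0.231] pointing down, gripper open.
Joint ranges: [-169.35, 169.35], [-19.33, 120.38], [-80.79, 83.38], [13.8, 139.57], [-78.32, 258.32], [9.67, 109.79], [-169.56, 169.56]. Speed limits (degrees/s): [136.94, 136.94, 180, 180, 180, 180, 180].

## Interface

Orientations are given as a 3x3 rotation matrix whose columns are the frame's x, y, z axes.
In Python, from workcell import arm gives the robot as it stands. The module is installed in compiled form; this text tells all that it offers.
- The arm moves only by the tool arm_command, never from a script. Its argument "commands" is a list of rows, each a list of 7 numbers: the closure, from 0 (fully open) to 1 (shut), then the shift along the tool's x, y, z in m, then the turn, a rotation vector about the tool's x, y, z in degrees. A call has 1 to 12 rows; each row shifts and turns the commanded pose from where the row before left it, along the tool's axes as they then stand; what a row does not reach is not made up. A row lasts 1/12 s, in which the tool goes at most 41.7 mm and 7.16 degrees, less where a joint would pass 70% of its speed; a pose out of reach is approached as far as the arm can. A call is refused whole if a number of a shift passes 0.0417 or a number of a turn 7.16, either way. A call with a gripper value outside its range is refused whole. The fingers move at their own pace and stop on an object; "force" is the grip in N (left out, the last holds). Time passes only in rows, so rows that do not move let the fingers close. It gives the time, the measured TCP pose, the force and the opening at its end, in the units of the state.
- arm.get_obs(): the state, without advancing time (a new reading comes with each control period).
- arm.grab_frame(name): name is "side" or "top"; returns a dict with "color" (480x640x3 uint8, red, green, blue), "range_z" (480x640 float32, m along the optical axis (not along the pixel's ray), 0 where there is no reading), "fx", "fy", "cx", "cy" (pixels), "R" (3x3) and "t" (3): a world point X has camera coordinates R X + t. Camera axes: x right, y down, z forward; pixel columns grow to the right and rows downward; lengths in m; the calibration is good to about 2 mm. A picture is of the moment at which its call begins.
- arm.sign_off(): hands the job in, once; it reports no verdict.
Trained networks look in a picture, given as the dict that the camera call returned (one of the last four; its "shot" number tells which), for a name from the list of things; names that differ only in an ending like _2 or _b are one class to them, and where a whole thing is asked for, a point or a joint stands for the part that bears it (a point fixed in the world has none). Each returns a list of dicts, best first, with "conf" (0 to 1); they miss things now and then, are a little off and sometimes report something else, mostly with a low value. They report only what shows in the picture. A call takes as long as a camera call.
- arm.regions_of(picture, name): "mask" (480x640 bool, what is visible of it) and "centre" ([row, column] in pixels, amid what is visible of it).
The state is a dict: "clock": time; "q": joint angles; "joint_vel": joint speeds; "joint_torque": joint torques, N m; "position": TCP position; "eef_rot": TCP orientation; "ft_force": force on the tool from outside, world axes, zero at the start; "moment": the same for the moment, N m; "gripper_width": finger opening in m.
Only numpy, scipy, OpenCV 4.12 (cv2) and the standard library are available. Lean on these libraries where they do the work, as an engineer would, in place of code of your own. Each camera call takes 0.05 s, during which the arm holds its last target.

## Task

The culture chest is about to be loaded: swing the prop rod up from its clip on the front wall, then gently lower the raised lid onto it so that the rod's end sits fully home in the orange slot and carries the lid by itself. Do not let the lid drop or fall shut, and leave the dishes, flasks and bottle where they are.

Things in the scene. Friction and masses are not known exactly. Their poses are not given: they have to be found in the camera images.
- chest: white open culture chest, 220 x 220 mm, 90 mm tall, fixed to the bench. Origin under its centre; x points from its front wall (the side nearest the robot, with the blue panel and the prop rod) to its back wall, y to its left wall, where the lid is hinged, z up. A blue tip box beyond on the left and a white tube rack beyond on the right are fixed to the bench, 250 mm or more to either side of the middle line in front of the robot
- lid (a joint): the lid's hinge angle (rad): 0 is shut, about 0.70 (40 degrees) is propped on the rod, 1.4 its stop. It starts between 1.02 and 1.25. The stiff hinge holds the lid by itself above about 1.0 rad; below that the lid falls shut by its own weight (0.7 kg). Moving it takes about 5 N or less at the bar
- lid_hinge (a point): point on the hinge axis at the middle of the chest's left top edge; the axis runs along the chest's x, 90 mm above the bench. Axes are the lid's own: x along the hinge, from the lid's free edge to the hinge is +y, z out of the lid's outer face
- lid_bar (a point): centre of the blue round grab bar along the lid's free edge: 14 mm diameter, parallel to the hinge axis, 130 mm long with an end post at 58 mm to each side of the centre, 256 mm from the hinge axis. 36 mm clear between bar axis and the edge of the 12 mm thick lid. Held from above, it can turn in the fingers as the lid swings
- lid_slot (a point): where the centre of the rod's rounded end sits when fully home in the lid's slot: an orange flared receiver on the lid's front edge, 135 mm from the hinge axis, open on the lid's underside; mouth about 50 mm wide (along the lid), narrowing to 17 mm at its roof, 22 mm deep. The receiver stands out 6 to 26 mm in front of the lid's front edge, in the plane in which the rod swings. Axes as those of lid_hinge
- prop (a joint): swing angle of the prop rod (rad): 0 is lying level in its clip on the chest's front wall, pi/2 is upright; 0.87 (50 degrees) stands it where the slot comes down squarely on its end. Its stiff pivot keeps it at any angle it is left at; it takes about 2 N at the grip to move. The clip is open at the top and does not hold the rod back
- prop_pivot (a point): the rod's pivot, on the rod's axis, 16 mm in front of the chest's front wall near its right end, 55 mm above the bench; the pivot axis runs along the chest's x. At joint 0 the rod points along the chest's +y and swings up from there. Axes: x as the chest's x, y along the rod to its free end
- prop_grip (a point): middle of the graspable part of the rod's red round grip: a 14 mm thick bar that stands out 78 mm from the rod towards the robot, parallel to the pivot axis. This point lies 52 mm out from the rod's axis and 103.5 mm from the pivot along the rod. Held from above, the grip can turn in the fingers as the rod swings. Starts 55 mm above the bench
- prop_tip (a point): centre of the rounded free end of the 12 mm thick steel rod (orange collar), 153.5 mm from the pivot
- dishes_a: stack of two covered culture dishes, 86 mm across, 30 mm tall, standing inside the chest; origin under its centre
- dishes_b: stack of three covered culture dishes, 86 mm across, 45 mm tall, inside the chest; origin under its centre
- dishes_c: stack of four covered culture dishes, 86 mm across, 60 mm tall, on the bench to the right; origin under its centre
- flask_a: empty conical glass flask, 84 mm across the foot, 132 mm tall, on the bench to the right; origin under its centre
- flask_b: smaller conical glass flask, 71 mm across, 112 mm tall, on the bench to the left; origin under its centre
- bottle: amber bottle with blue cap, 64 mm across, 150 mm tall, on the bench to the left; origin under its centre

How it is judged (in metres and radians):
At the end, for the whole second after the job is handed in: The rod's end sits in the lid's slot (within 10 mm along the lid and 6 mm in depth of fully home), the lid stands propped at 0.60 to 0.80 rad with its weight on the rod (more than 0.3 N between them), and lid and rod are at rest (y of prop_tip in the frame of lid_slot between -0.01 and 0.01 m and z of prop_tip in the frame of lid_slot between -0.006 and 0.006 m and contact force between prop and lid above 0.3 N and value of joint lid between 0.6 and 0.8 rad and velocity of joint lid between -0.05 and 0.05 rad/s and velocity of joint prop between -0.05 and 0.05 rad/s); the robot touches nothing.
It fails at once if the lid is dropped or slammed (closing faster than 1.2 rad/s) (velocity of joint lid below -1.2 rad/s).
It fails at once if the lid falls shut past the rod (below 0.5 rad) (value of joint lid below 0.5 rad).
It fails at once if a dish stack, a flask or the bottle is moved more than 30 mm (distance of any of dishes_a, dishes_b, dishes_c, flask_a, flask_b, bottle from where it was at the start of the episode above 0.03 m).
It also fails if it takes over 53 s, if anything falls off the work surface, if the arm or the gripper's body presses on something with over 40 N, if the wrist force passes 120 N, or if a joint passes its speed limit or range.

## Working session

There is one attempt and no reset: what is moved stays moved. The work goes in short steps, Python scripts to look and compute and a tool call to move; the robot and the scene stay as the last step left them, time stands still between calls to the robot, and variables do not carry over. Pictures are saved under pics/ and viewed, and the job is handed in when it is done.

Besides the shell and the picture viewer there is one more tool, called after "Request:" as name(argument=value, ...) on one line, values as JSON. arm_command: Moves the arm, as the interface text tells. Its arguments: {"type":"object","properties":{"commands":{"type":"array"},"force":{"type":"number"}},"required":["commands"]}

```bash
mkdir -p pics
cat > h.py <<'E'
import numpy as np,cv2
from workcell import arm
def save(f,n): cv2.imwrite('pics/'+n+'.png',cv2.cvtColor(f['color'],cv2.COLOR_RGB2BGR))
def pts(f,mask):
    r,c=np.nonzero(mask&(f['range_z']>0)); z=f['range_z'][r,c]
    P=np.stack([(c-f['cx'])/f['fx']*z,(r-f['cy'])/f['fy']*z,z],1)
    return (P-f['t'])@f['R']
def proj(f,X):
    p=f['R']@np.array(X)+f['t']; return f['fy']*p[1]/p[2]+f['cy'],f['fx']*p[0]/p[2]+f['cx']
E
python3 - <<'E'
from h import *
o=arm.get_obs(); print(o['clock'],o['position'],o['eef_rot'],o['gripper_width'])
for n in('side','top'):
    f=arm.grab_frame(n); save(f,n+'0'); print(n,-f['R'].T@f['t'],f['R'][2])
    np.savez(n+'0.npz',**{k:f[k] for k in f})
    for k in ['chest','lid','lid_bar','lid_slot','prop','prop_grip','prop_tip']:
        try:
            for d in arm.regions_of(f,k)[:2]:
                P=pts(f,d['mask']); print(k,round(d['conf'],2),d['centre'],d['mask'].sum(),np.median(P,0).round(3),P.min(0).round(3),P.max(0).round(3))
        except Exception as e: print(k,e)
E
```

```text
0.0 [ 0.24372289 -0.62882858  0.23032875] [[ 3.61459137e-01 -9.32387633e-01 -7.70181937e-04]
 [-9.32386221e-01 -3.61459935e-01  1.62779311e-03]
 [-1.79612407e-03  1.29726335e-04 -9.99998379e-01]] 0.085274537766529
side [1.6606377  0.22073958 0.98781136] [-0.7624697  -0.14481381 -0.63060996]
chest 0.86 [262.6, 345.9] 9779 [0.666 0.08  0.082] [ 0.067 -0.082 -0.004] [0.757 0.191 0.324]
lid 0.85 [223.3, 362.3] 3712 [0.648 0.114 0.215] [ 0.098 -0.022 -0.004] [0.742 0.191 0.324]
lid 0.25 [268.6, 479.4] 914 [0.566 0.386 0.045] [ 0.427  0.354 -0.003] [0.589 0.423 0.117]
lid_bar 0.58 [223.3, 363.4] 3660 [0.649 0.115 0.214] [ 0.098 -0.022 -0.004] [0.742 0.189 0.324]
lid_slot 0.83 [225.3, 363.7] 3801 [0.647 0.114 0.215] [ 0.116 -0.041 -0.006] [0.742 0.189 0.324]
prop_grip 0.73 [229.1, 467.0] 1118 [0.458 0.352 0.081] [ 0.266  0.322 -0.   ] [0.474 0.389 0.155]
top [ 0.41733953 -0.00554348  1.41618898] [ 0.10173298  0.00154639 -0.99481054]
chest 0.61 [198.9, 293.3] 10471 [0.626 0.074 0.139] [ 0.425 -0.056 -0.008] [0.812 0.205 0.326]
chest 0.34 [198.2, 276.1] 6220 [0.618 0.107 0.22 ] [ 0.489  0.039 -0.008] [0.815 0.209 0.326]
lid 0.81 [197.2, 273.0] 6123 [0.616 0.107 0.221] [ 0.488  0.039 -0.007] [0.799 0.195 0.326]
lid_bar 0.96 [194.4, 273.4] 6152 [0.617 0.107 0.221] [ 0.489  0.039 -0.008] [0.818 0.206 0.326]
lid_slot 0.61 [199.5, 276.5] 6012 [0.616 0.107 0.222] [ 0.488  0.039 -0.006] [0.77  0.202 0.326]
prop 0.81 [260.2, 308.7] 502 [0.498 0.05  0.06 ] [ 0.425 -0.054 -0.006] [0.518 0.108 0.225]
prop_grip 0.62 [199.5, 273.1] 6179 [0.616 0.107 0.22 ] [ 0.488  0.039 -0.007] [0.799 0.203 0.326]
prop_grip 0.44 [281.1, 487.3] 1271 [ 0.446 -0.354  0.058] [ 0.404 -0.402 -0.005] [ 0.491 -0.315  0.069]
prop_tip 0.75 [260.8, 309.0] 554 [0.5  0.05 0.06] [ 0.425 -0.054 -0.006] [0.523 0.106 0.225]
prop_tip 0.24 [200.2, 274.5] 6139 [0.616 0.106 0.221] [ 0.488  0.039 -0.006] [0.773 0.196 0.326]
```

View pics/side0.png

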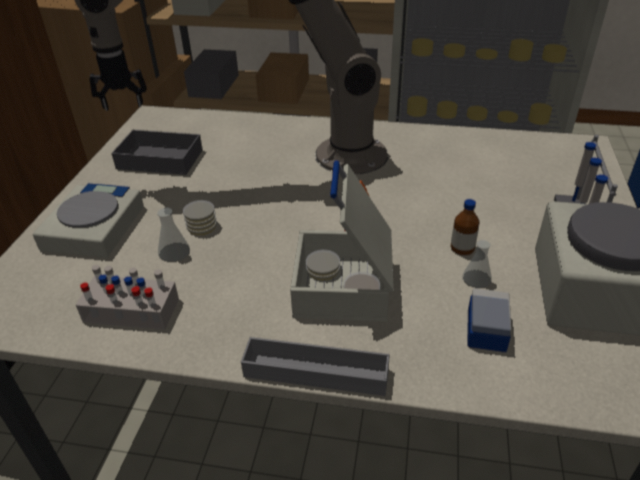

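View pics/top0.png

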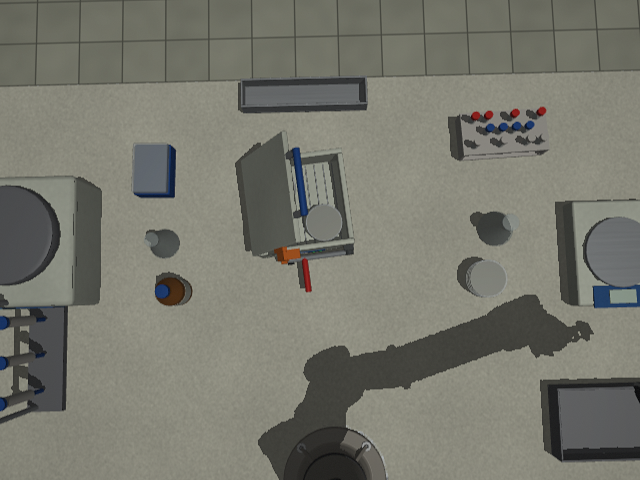

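The side view shows the raised lid (about 365,240), with the dishes inside the chest. In the top view the blue bar runs from (150,296) to (215,304), the red grip spans (262–290, 306), and the orange receiver is at (255,288). Next I'll segment these by colour and fit the poses.

Run:
```python
from h import *
f=dict(np.load('top0.npz'))
hsv=cv2.cvtColor(f['color'],cv2.COLOR_RGB2HSV); H,S,V=[hsv[...,i].astype(int) for i in range(3)]
roi=np.zeros(H.shape,bool); roi[130:300,230:360]=1
def line(m,n,off):
    P=pts(f,m&roi); 
    c=np.median(P,0); P=P[np.linalg.norm(P-c,axis=1)<.12]; P=P[abs(P[:,2]-np.median(P[:,2]))<.012]
    c=P.mean(0); u=np.linalg.svd(P-c)[2][0]; u*=np.sign(u[0]); s=(P-c)@u
    mid=c+u*(s.min()+s.max())/2
    print(n,len(P),'mid',mid.round(4),'u',u.round(3),'yaw',np.degrees(np.arctan2(u[1],u[0])).round(2),'len',np.ptp(s).round(3),'zmax',np.percentile(P[:,2],[50,90]).round(4)); return P
line((H>105)&(H<130)&(S>150),'blue',0)
line(((H<6)|(H>174))&(S>150),'red',0)
line((H>=7)&(H<20)&(S>150),'orange',0)
# lid plane
d=arm.regions_of(arm.grab_frame('top'),'lid')[0]
m=cv2.erode(d['mask'].astype(np.uint8),np.ones((7,7)))>0
P=pts(f,m&(S<60)); P=P[(P[:,2]>.1)]
for _ in range(5):
    c=P.mean(0); n=np.linalg.svd(P-c,full_matrices=False)[2][2]; n*=np.sign(n[2]); P=P[abs((P-c)@n)<.006]
print('lid plane',len(P),c,n,'elev of normal', np.degrees(np.arccos(n[2])),'hinge yaw',np.degrees(np.arctan2(-n[0],n[1])))
# rim: z~0.09
P=pts(f,roi&(S<60)); R=P[abs(P[:,2]-.09)<.006]
r=cv2.minAreaRect((R[:,:2]*1000).astype(np.float32)); print('rim',r,len(R))
im=cv2.resize(cv2.cvtColor(f['color'],cv2.COLOR_RGB2BGR)[120:300,220:370],None,fx=3.3,fy=3.3,interpolation=2); cv2.imwrite('pics/crop.png',im)
g=arm.grab_frame('side')
cv2.imwrite('pics/crops.png',cv2.resize(cv2.cvtColor(g['color'],cv2.COLOR_RGB2BGR)[150:330,280:430],None,fx=3.3,fy=3.3,interpolation=2))
```

```text
blue 437 mid [0.6299 0.0512 0.3199] u [ 0.994  0.109 -0.004] yaw 6.26 len 0.128 zmax [0.32   0.3229]
red 179 mid [0.4652 0.0542 0.0606] u [0.994 0.107 0.004] yaw 6.13 len 0.075 zmax [0.0604 0.0648]
orange 228 mid [0.5025 0.0835 0.2201] u [ 0.076  0.994 -0.081] yaw 85.64 len 0.051 zmax [0.2204 0.2258]
lid plane 4176 [0.61883539 0.11768353 0.21120396] [-0.09447947  0.8585407   0.50396577] elev of normal 59.73727836240935 hinge yaw 6.279935331166607
rim ((628.0812377929688, 69.44076538085938), (220.3940887451172, 229.53823852539062), 6.373697757720947) 1003
```

View pics/crop.png

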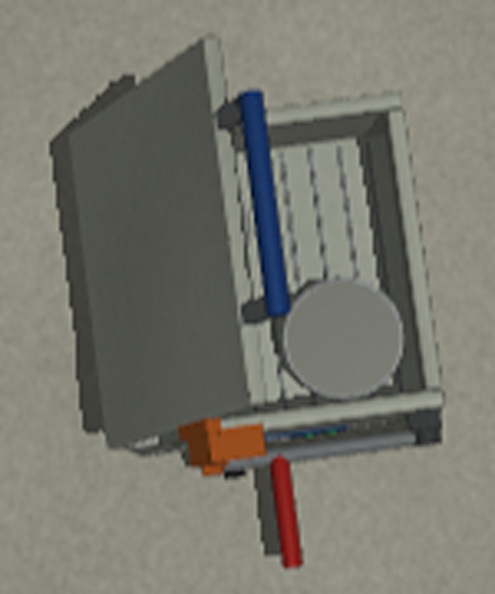

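View pics/crops.png

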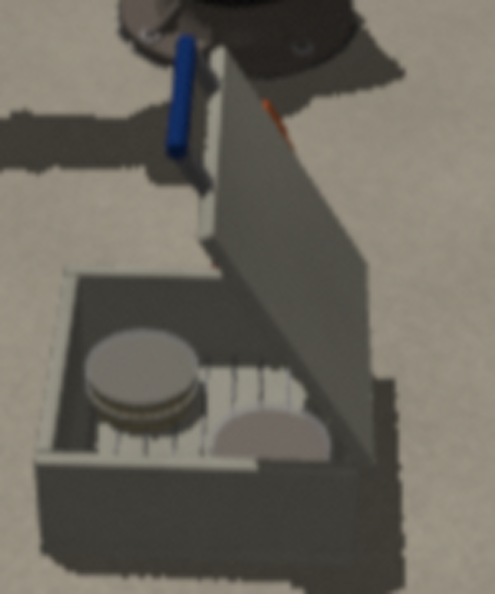

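Request:
arm_command(commands=[[0,0,0,0,0,0,5],[0,0,0,0,0,0,5],[0,0,0,0,0,0,5],[0,-0.025,-0.019,-0.001,0,0,0],[0,-0.025,-0.019,-0.001,0,0,0],[0,-0.025,-0.019,-0.001,0,0,0],[0,-0.025,-0.019,-0.001,0,0,0],[0,-0.025,-0.019,-0.001,0,0,0],[0,-0.025,-0.019,-0.001,0,0,0],[0,-0.025,-0.019,-0.001,0,0,0],[0,-0.025,-0.019,-0.001,0,0,0],[0,-0.025,-0.019,-0.001,0,0,0]], force=20)

```text
clock: 1.95
position: [0.3904, -0.3859, 0.2406]
eef_rot: [[0.108, -0.994, 0.0], [-0.994, -0.108, -0.0], [0.0, -0.0, -1.0]]
ft_force: [1.1, -0.2, 0.9]
gripper_width: 0.0854
```

```bash
cat >> h.py <<'E'
from scipy.spatial.transform import Rotation as Ro
YAW=np.radians(6.25); EX=np.array([np.cos(YAW),np.sin(YAW),0]); EY=np.array([-np.sin(YAW),np.cos(YAW),0]); EZ=np.array([0,0,1.])
def rot(t=0): # tool x=-EY, y=-EX, z down; tilted t deg so z leans to +EY
    R=np.stack([-EY,-EX,-EZ],1); return Ro.from_rotvec(EX*np.radians(t)).as_matrix()@R
def delta(p,t=0,R=None):
    o=arm.get_obs(); R0=o['eef_rot']; R=rot(t) if R is None else R
    rv=Ro.from_matrix(R0.T@R).as_rotvec(degrees=True)
    print('t',round(o['clock'],2),'pos',o['position'].round(4),'F',o['ft_force'].round(1),'w',round(o['gripper_width'],4),'q',np.round(o['q']).astype(int))
    print('turn',rv.round(2),'shift in now-axes',(R0.T@(np.array(p)-o['position'])).round(4),'in goal axes',(R.T@(np.array(p)-o['position'])).round(4))
E
python3 -c "
from h import *
delta([.5,-.2,.24]);delta([.4444,.052,.15])"
```

```text
t 1.95 pos [ 0.3904 -0.3859  0.2406] F [ 1.1 -0.2  0.9] w 0.0854 q [ 40  15  -2 106   1  59 -46]
turn [-0.02 -0.02 -0.07] shift in now-axes [-0.173  -0.129   0.0006] in goal axes [-0.1729 -0.1292  0.0006]
t 1.95 pos [ 0.3904 -0.3859  0.2406] F [ 1.1 -0.2  0.9] w 0.0854 q [ 40  15  -2 106   1  59 -46]
turn [-0.02 -0.02 -0.07] shift in now-axes [-0.4296 -0.1009  0.0905] in goal axes [-0.4294 -0.1014  0.0906]
```

Request:
arm_command(commands=[[0,-0.033,-0.008,0,0,0,0],[0,-0.033,-0.008,0,0,0,0],[0,-0.033,-0.008,0,0,0,0],[0,-0.033,-0.008,0,0,0,0],[0,-0.033,-0.008,0,0,0,0],[0,-0.033,-0.008,0,0,0,0],[0,-0.033,-0.008,0,0,0,0],[0,-0.033,-0.008,0,0,0,0],[0,-0.033,-0.008,0,0,0,0],[0,-0.033,-0.008,0,0,0,0],[0,-0.033,-0.008,0,0,0,0],[0,-0.033,-0.008,0,0,0,0]])

```text
clock: 2.95
position: [0.4425, 0.0184, 0.2407]
eef_rot: [[0.108, -0.994, 0.001], [-0.994, -0.108, -0.0], [0.0, -0.001, -1.0]]
ft_force: [0.7, 0.0, 0.9]
gripper_width: 0.0858
```

```bash
python3 -c "
from h import *
delta([.4444,.052,.036])"
```

```text
t 2.95 pos [0.4425 0.0184 0.2407] F [0.7 0.  0.9] w 0.0858 q [ 10   6 -21 118   3  57 -97]
turn [-0.05 -0.02 -0.08] shift in now-axes [-0.0333 -0.0053  0.2047] in goal axes [-0.0332 -0.0056  0.2047]
```

Request:
arm_command(commands=[[0,-0.0166,-0.0028,0,0,0,0],[0,-0.0167,-0.0027,0,0,0,0],[0,0,0,0.025,0,0,0],[0,0,0,0.025,0,0,0],[0,0,0,0.025,0,0,0],[0,0,0,0.025,0,0,0],[0,0,0,0.025,0,0,0],[0,0,0,0.025,0,0,0],[0,0,0,0,0,0,0]])

```text
clock: 3.7
position: [0.4416, 0.0499, 0.0869]
eef_rot: [[0.108, -0.994, -0.007], [-0.994, -0.108, -0.001], [0.0, 0.007, -1.0]]
ft_force: [0.1, 0.1, -0.5]
gripper_width: 0.0854
```

```bash
python3 -c "
from h import *
delta([.4444,.052,.036])
for n in ('top',):
    f=arm.grab_frame(n);cv2.imwrite('pics/a1.png',cv2.resize(cv2.cvtColor(f['color'],cv2.COLOR_RGB2BGR)[180:360,220:400],None,fx=3.3,fy=3.3))"
```

```text
t 3.7 pos [0.4416 0.0499 0.0869] F [ 0.1  0.1 -0.5] w 0.0854 q [   4   20  -21  125   11   37 -109]
turn [ 0.39 -0.01 -0.05] shift in now-axes [-0.0018 -0.0034  0.0509] in goal axes [-0.0018 -0.003   0.0509]
```

View pics/a1.png

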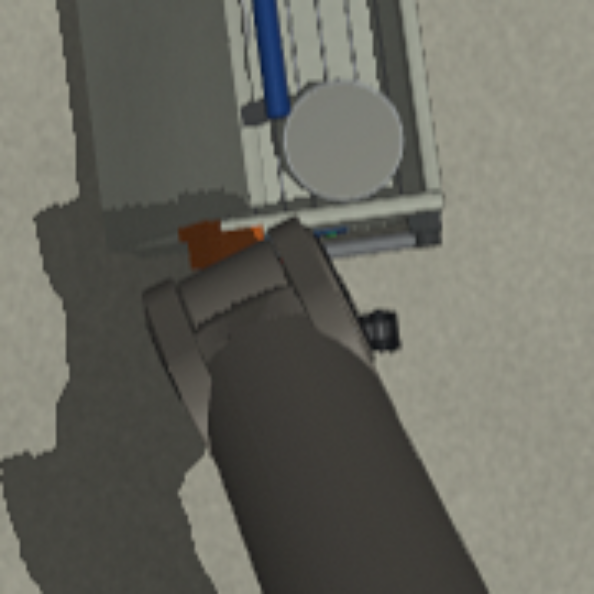

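Request:
arm_command(commands=[[0,-0.0018,-0.003,0.01,0.4,0,0],[0,0,0,0.014,0,0,0],[0,0,0,0.014,0,0,0],[0,0,0,0.013,0,0,0],[0,0,0,0,0,0,0]])

```text
clock: 4.17
position: [0.4475, 0.0525, 0.0393]
eef_rot: [[0.108, -0.994, 0.006], [-0.994, -0.108, 0.0], [0.0, -0.006, -1.0]]
ft_force: [-0.4, 0.0, 0.6]
gripper_width: 0.0853
```

```bash
python3 -c "
from h import *
delta([.4444,.052,.036])
for n in ('side',):
    f=arm.grab_frame(n);cv2.imwrite('pics/a2.png',cv2.resize(cv2.cvtColor(f['color'],cv2.COLOR_RGB2BGR)[120:300,280:460],None,fx=3.3,fy=3.3))"
```

```text
t 4.17 pos [0.4475 0.0525 0.0393] F [-0.4  0.   0.6] w 0.0853 q [   1   25  -18  127   16   30 -113]
turn [-0.37 -0.01 -0.07] shift in now-axes [0.0002 0.0032 0.0033] in goal axes [0.0002 0.0032 0.0033]
```

View pics/a2.png

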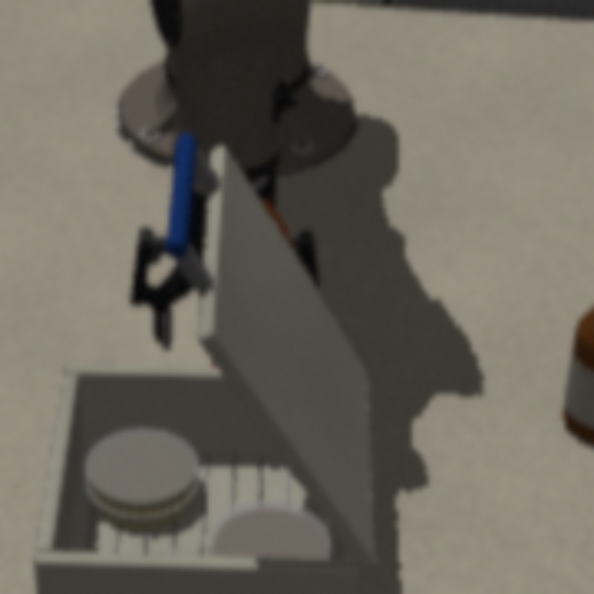

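The fingers straddle the hidden grip: the right finger shows at (160,280) and the left behind the lid at (310,250). The lid hasn't moved, so I'll close.

Request:
arm_command(commands=[[0,0,0.003,0.003,0,0,0],[0.5,0,0,0,0,0,0],[1,0,0,0,0,0,0],[1,0,0,0,0,0,0],[1,0,0,0,0,0,0],[1,0,0,0,0,0,0],[1,0,0,0,0,0,0],[1,0,0,0,0,0,0],[1,0,0,0,0,0,0]], force=25)

```text
clock: 4.97
position: [0.4449, 0.0502, 0.0365]
eef_rot: [[0.106, -0.994, 0.007], [-0.994, -0.106, -0.002], [0.002, -0.007, -1.0]]
ft_force: [0.8, -6.3, 3.3]
gripper_width: 0.0128
```

```bash
python3 -c "
from h import *
delta([.4444,.052,.036])
import math
R=rot()
o=[0,0]
for i in range(1,13):
    a=math.radians(50*i/12); p=[.1035*(1-math.cos(a)),-.1035*math.sin(a)]
    print(np.round([p[0]-o[0],p[1]-o[1]],4)); o=p"
```

```text
t 4.97 pos [0.4449 0.0502 0.0365] F [ 0.8 -6.3  3.3] w 0.0128 q [   1   25  -18  127   16   29 -114]
turn [-0.4  -0.13 -0.16] shift in now-axes [-0.0018  0.0003  0.0005] in goal axes [-0.0018  0.0003  0.0005]
[ 0.0003 -0.0075]
[ 0.0008 -0.0075]
[ 0.0014 -0.0074]
[ 0.0019 -0.0073]
[ 0.0024 -0.0071]
[ 0.0029 -0.0069]
[ 0.0034 -0.0067]
[ 0.0039 -0.0064]
[ 0.0044 -0.0061]
[ 0.0048 -0.0058]
[ 0.0052 -0.0054]
[ 0.0056 -0.005 ]
```

Request:
arm_command(commands=[[1,0.0023,0,-0.0075,0,0,0],[1,0.0008,0,-0.0075,0,0,0],[1,0.0014,0,-0.0074,0,0,0],[1,0.0019,0,-0.0073,0,0,0],[1,0.0024,0,-0.0071,0,0,0],[1,0.0029,0,-0.0069,0,0,0],[1,0,0,0,0,0,0]])

```text
clock: 5.55
position: [0.4457, 0.0411, 0.0815]
eef_rot: [[0.108, -0.994, 0.008], [-0.994, -0.108, 0.002], [-0.001, -0.008, -1.0]]
ft_force: [-1.5, 5.0, 3.0]
gripper_width: 0.0131
```

```bash
python3 -c "
from h import *
delta([.4444,.052,.036])"
```

```text
t 5.55 pos [0.4457 0.0411 0.0815] F [-1.5  5.   3. ] w 0.0131 q [   5   20  -21  126   12   35 -109]
turn [-0.48  0.03 -0.06] shift in now-axes [-0.0109  0.0005  0.0455] in goal axes [-0.011   0.0001  0.0455]
```

Request:
arm_command(commands=[[1,0.003,0,-0.0067,0,0,0],[1,0.0036,0,-0.0064,0,0,0],[1,0.0042,0,-0.0061,0,0,0],[1,0.0048,0,-0.0058,0,0,0],[1,0.0052,0,-0.0054,0,0,0],[1,0.0056,0,-0.005,0,0,0],[1,0,0,0,0,0,0],[1,0,0,0,0,0,0]])

```text
clock: 6.22
position: [0.4482, 0.0178, 0.1168]
eef_rot: [[0.11, -0.994, 0.008], [-0.994, -0.11, 0.004], [-0.003, -0.008, -1.0]]
ft_force: [-5.9, 13.2, 12.8]
gripper_width: 0.0128
```

```bash
python3 -c "
from h import *
delta([.4444,.052,.036])
for n in ('top','side'):
    f=arm.grab_frame(n);cv2.imwrite('pics/b%s.png'%n,cv2.resize(cv2.cvtColor(f['color'],cv2.COLOR_RGB2BGR)[130:310,240:420],None,fx=3.3,fy=3.3))"
```

```text
t 6.22 pos [0.4482 0.0178 0.1168] F [-5.9 13.2 12.8] w 0.0128 q [   9   17  -22  124    9   40 -103]
turn [-0.49  0.19  0.07] shift in now-axes [-0.0342  0.0007  0.0809] in goal axes [-0.0344  0.0001  0.0808]
```

View pics/btop.png

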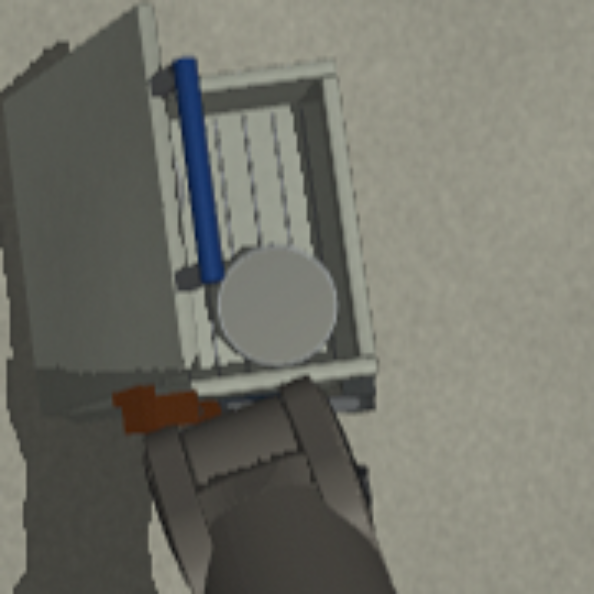

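View pics/bside.png

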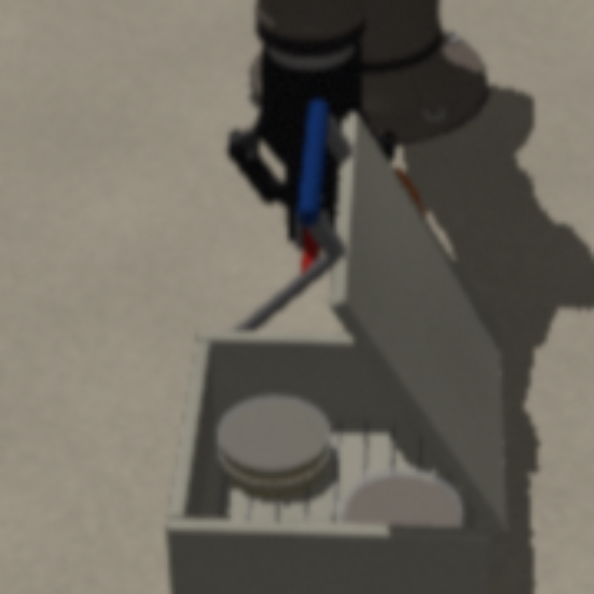

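The rod is up at about 50° and seen under the bar at (285,290) in the side crop, with its tip at (330,250). I'll ease off the radial load, release, and back straight up.

Request:
arm_command(commands=[[1,-0.001,0,-0.001,0,0,0],[1,-0.001,0,-0.001,0,0,0],[1,0,0,0,0,0,0],[0.6,0,0,0,0,0,0],[0.3,0,0,0,0,0,0],[0.3,0,0,0,0,0,0],[0.3,0,0,0,0,0,0],[0.3,0,0,0,0,0,0],[0.3,0,0,-0.01,0,0,0],[0.3,0,0,-0.015,0,0,0],[0.3,0,0,-0.02,0,0,0],[0.3,0,0,-0.02,0,0,0]])

```text
clock: 7.32
position: [0.4469, 0.0163, 0.1835]
eef_rot: [[0.108, -0.994, 0.006], [-0.994, -0.108, 0.001], [-0.0, -0.006, -1.0]]
ft_force: [0.2, 0.6, 0.6]
gripper_width: 0.0596
```

```bash
python3 -c "
from h import *
delta([.4444,.052,.036])
for n in ('side',):
    f=arm.grab_frame(n);cv2.imwrite('pics/c%s.png'%n,cv2.resize(cv2.cvtColor(f['color'],cv2.COLOR_RGB2BGR)[130:310,240:420],None,fx=3.3,fy=3.3))"
```

```text
t 7.32 pos [0.4469 0.0163 0.1835] F [0.2 0.6 0.6] w 0.0596 q [ 10  11 -23 121   5  49 -99]
turn [-0.34  0.01 -0.05] shift in now-axes [-0.0358 -0.0005  0.1475] in goal axes [-0.0358 -0.0014  0.1475]
```

View pics/cside.png

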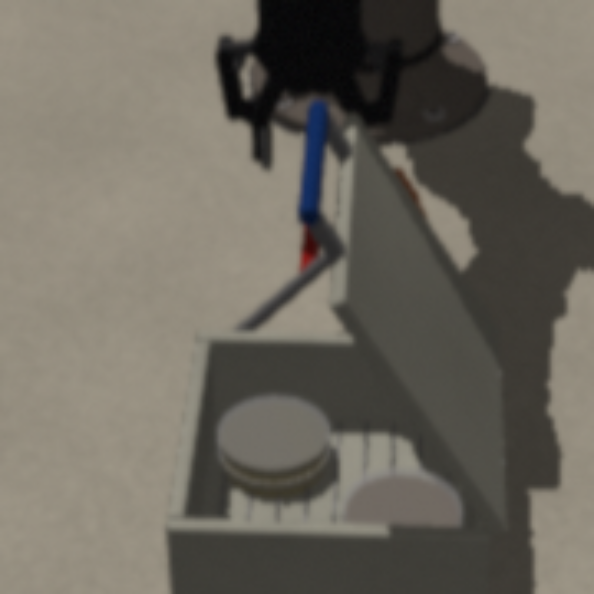

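Request:
arm_command(commands=[[0.3,0,0,-0.03,0,0,0],[0.3,0,0,-0.035,0,0,0],[0.3,0,0,-0.035,0,0,0],[0.3,0,0,-0.035,0,0,0],[0.3,0,0,-0.035,0,0,0],[0.3,0,0,-0.035,0,0,0],[0.3,0,0,-0.02,0,-5,0],[0.3,0,0,0,0,-5,0],[0.3,0,0,0,0,-5,0],[0.3,0,0,0,0,-5,0],[0.3,0,0,0,0,0,0]])

```text
clock: 8.28
position: [0.4456, 0.0127, 0.4068]
eef_rot: [[0.097, -0.995, -0.03], [-0.934, -0.101, 0.343], [-0.345, -0.005, -0.939]]
ft_force: [-0.6, 0.0, -1.0]
gripper_width: 0.0591
```

```bash
python3 -c "
from h import *
B=np.array([.6299,.0512,.313]); z=rot(20)[:,2]
print(z);delta(B-.06*z,20); delta(B+.019*z,20)
f=arm.grab_frame('top'); save(f,'d')"
```

```text
[-0.03723466  0.33998729 -0.93969262]
t 8.28 pos [0.4456 0.0127 0.4068] F [-0.6  0.  -1. ] w 0.0591 q [ 19   1 -15 103 -20  80 -75]
turn [-0.44  0.15 -0.29] shift in now-axes [ 0.0142 -0.1872  0.0358] in goal axes [ 0.015  -0.1874  0.0344]
t 8.28 pos [0.4456 0.0127 0.4068] F [-0.6  0.  -1. ] w 0.0591 q [ 19   1 -15 103 -20  80 -75]
turn [-0.44  0.15 -0.29] shift in now-axes [ 0.0144 -0.1866  0.1148] in goal axes [ 0.015  -0.1874  0.1134]
```

View pics/d.png

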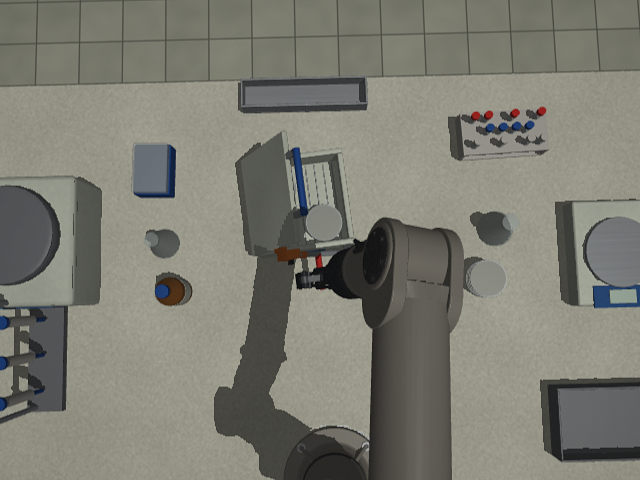

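The bar is unchanged at (150–212, 300), and the red grip now shows at (262,319). Moving over the bar.

Request:
arm_command(commands=[[0.3,0.003,-0.03,0,0,0,0],[0.3,0.003,-0.031,0,0,0,0],[0.3,0.003,-0.031,0,0,0,0],[0.3,0.003,-0.031,0.003,0,0,0],[0.3,0.003,-0.031,0.01,0,0,0],[0.3,0,-0.031,0.01,0,0,0],[0.3,0,0,0.01,0,0,0],[0.3,0,0,0,0,0,0]])

```text
clock: 9.0
position: [0.6298, 0.0364, 0.3701]
eef_rot: [[0.107, -0.994, -0.036], [-0.933, -0.112, 0.341], [-0.342, -0.003, -0.94]]
ft_force: [0.1, 0.7, 0.3]
gripper_width: 0.0595
```

```bash
python3 -c "
from h import *
B=np.array([.6299,.0512,.313]); z=rot(20)[:,2]
delta(B+.019*z,20)
f=arm.grab_frame('side'); cv2.imwrite('pics/e.png',cv2.resize(cv2.cvtColor(f['color'],cv2.COLOR_RGB2BGR)[100:310,240:450],None,fx=2.8,fy=2.8))"
```

```text
t 9.0 pos [0.6298 0.0364 0.3701] F [0.1 0.7 0.3] w 0.0595 q [ 13  21 -16  84 -15  78 -83]
turn [-0.09  0.02  0.24] shift in now-axes [ 0.0057 -0.0016  0.0777] in goal axes [ 0.0057 -0.0017  0.0777]
```

View pics/e.png

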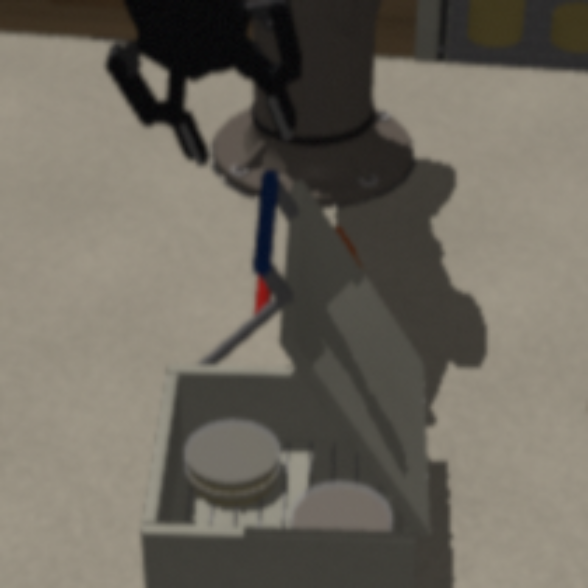

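Request:
arm_command(commands=[[0.3,0.0057,-0.0016,0,0,0,0.2],[0.3,0,0,0.015,0,0,0],[0.3,0,0,0.015,0,0,0],[0.3,0,0,0.016,0,0,0],[0.3,0,0,0.016,0,0,0],[0.3,0,0,0.014,0,0,0],[0.3,0,0,0,0,0,0]])

```text
clock: 9.63
position: [0.6283, 0.0543, 0.298]
eef_rot: [[0.1, -0.994, -0.033], [-0.935, -0.105, 0.34], [-0.342, -0.003, -0.94]]
ft_force: [-0.0, -0.9, -0.3]
gripper_width: 0.0594
```

```bash
python3 -c "
from h import *
B=np.array([.6299,.0512,.313]); z=rot(20)[:,2]
delta(B+.019*z,20)
f=arm.grab_frame('side'); cv2.imwrite('pics/f.png',cv2.resize(cv2.cvtColor(f['color'],cv2.COLOR_RGB2BGR)[100:310,240:450],None,fx=2.8,fy=2.8))"
```

```text
t 9.63 pos [0.6283 0.0543 0.298 ] F [-0.  -0.9 -0.3] w 0.0594 q [ 12  23 -17  90 -15  69 -82]
turn [-0.24 -0.03 -0.13] shift in now-axes [-0.0021 -0.0013  0.0038] in goal axes [-0.0021 -0.0013  0.0038]
```

View pics/f.png

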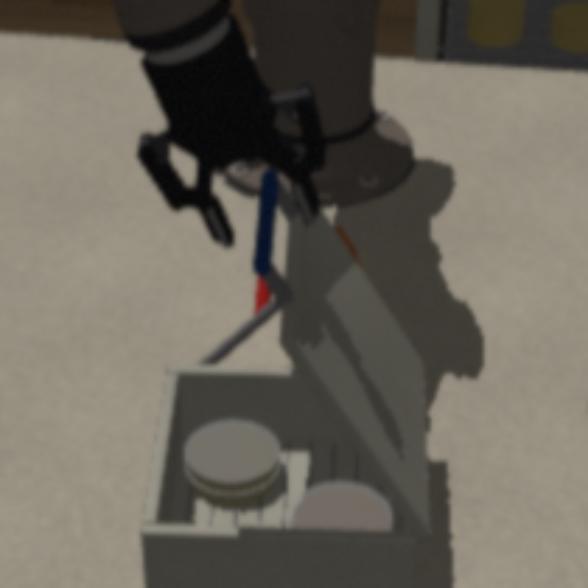

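The bar (267,220) sits between the two fingers at (215,235) and (305,205). Closing now.

Request:
arm_command(commands=[[0.3,-0.0021,-0.001,0.0038,0,0,0],[0.6,0,0,0,0,0,0],[1,0,0,0,0,0,0],[1,0,0,0,0,0,0],[1,0,0,0,0,0,0],[1,0,0,0,0,0,0],[1,0,0,0,0,0,0],[1,0,0,0,0,0,0]], force=30)

```text
clock: 10.35
position: [0.6312, 0.0568, 0.2969]
eef_rot: [[0.1, -0.995, -0.029], [-0.935, -0.104, 0.34], [-0.342, -0.007, -0.94]]
ft_force: [-1.0, -2.7, 4.2]
gripper_width: 0.0129
```

```bash
cat >> h.py <<'E'
def lid(f,show=True):
    d=arm.regions_of(f,'lid')[0]
    hsv=cv2.cvtColor(f['color'],cv2.COLOR_RGB2HSV)
    m=cv2.erode(d['mask'].astype(np.uint8),np.ones((5,5)))>0
    P=pts(f,m&(hsv[...,1]<60)); P=P[P[:,2]>.1]
    rng=np.random.default_rng(0);best=0
    for _ in range(300):
        s=P[rng.choice(len(P),3,False)]; n=np.cross(s[1]-s[0],s[2]-s[0]); n/=np.linalg.norm(n)+1e-12
        k=abs((P-s[0])@n)<.004
        if k.sum()>best: best=k.sum(); K=k
    P=P[K]; c=P.mean(0); n=np.linalg.svd(P-c,full_matrices=False)[2][2]; n*=np.sign(n[2])
    print('lid',len(P),'angle',np.arctan2(n@EY,n[2]).round(4),'n.EX',(n@EX).round(3))
E
python3 -c "
from h import *
B=np.array([.6299,.0512,.313]); z=rot(20)[:,2]
delta(B+.019*z,20)
o=arm.get_obs(); g=o['position']-.019*o['eef_rot'][:,2]
C=np.array([.628,.069,0]); v=g-C; print('grasp chest', v@EX,v@EY,v[2], 'hinge-rel ang',np.arctan2(v[2]-.09,.11-v@EY),'r',np.hypot(v[2]-.09,.11-v@EY))
lid(arm.grab_frame('top'))"
```

```text
t 10.35 pos [0.6312 0.0568 0.2969] F [-1.  -2.7  4.2] w 0.0129 q [ 11  23 -17  90 -15  69 -82]
turn [-0.46 -0.03 -0.14] shift in now-axes [-0.0004  0.0019  0.002 ] in goal axes [-0.0004  0.0019  0.002 ]
grasp chest 0.0016846228397165378 -0.018921923966637517 0.3147810833401079 hinge-rel ang 1.0500566825598812 r 0.25912814958396935Traceback (most recent call last):
  File "<string>", line 7, in <module>
    lid(arm.grab_frame('top'))
    ~~~^^^^^^^^^^^^^^^^^^^^^^^
  File "h.py", line 20, in lid
    d=arm.regions_of(f,'lid')[0]
      ~~~~~~~~~~~~~~~~~~~~~~~^^^
IndexError: list index out of range
```

```bash
python3 -c "
from h import *
L=np.linspace(1.048,.68,25); R=arm.get_obs()['eef_rot']
p=lambda a:.256*(-np.cos(a)*EY+np.sin(a)*EZ)
for a,b in zip(L,L[1:]): print(round(b,3),(R.T@(p(b)-p(a))).round(4))"
```

```text
1.033 [ 0.0039 -0.      0.0007]
1.017 [ 0.0038 -0.      0.0008]
1.002 [ 0.0038 -0.      0.0008]
0.987 [ 0.0038 -0.      0.0009]
0.971 [ 0.0038 -0.      0.0009]
0.956 [ 0.0038 -0.      0.001 ]
0.941 [ 0.0038 -0.      0.0011]
0.925 [ 0.0038 -0.      0.0011]
0.91 [0.0037 0.     0.0012]
0.895 [0.0037 0.     0.0012]
0.879 [0.0037 0.     0.0013]
0.864 [0.0037 0.     0.0013]
0.849 [0.0037 0.     0.0014]
0.833 [0.0036 0.     0.0015]
0.818 [0.0036 0.     0.0015]
0.803 [0.0036 0.     0.0016]
0.787 [0.0036 0.     0.0016]
0.772 [0.0035 0.     0.0017]
0.757 [0.0035 0.     0.0017]
0.741 [0.0035 0.     0.0018]
0.726 [0.0035 0.     0.0018]
0.711 [0.0034 0.     0.0019]
0.695 [0.0034 0.     0.0019]
0.68 [0.0034 0.     0.002 ]
```

Request:
arm_command(commands=[[1,0.0039,0,0.0007,0,0,0],[1,0.0038,0,0.0008,0,0,0],[1,0.0038,0,0.0008,0,0,0],[1,0.0038,0,0.0009,0,0,0],[1,0.0038,0,0.0009,0,0,0],[1,0.0038,0,0.001,0,0,0],[1,0.0038,0,0.0011,0,0,0],[1,0.0038,0,0.0011,0,0,0],[1,0.0037,0,0.0012,0,0,0],[1,0.0037,0,0.0012,0,0,0],[1,0.0037,0,0.0013,0,0,0],[1,0,0,0,0,0,0]])

```text
clock: 11.45
position: [0.6351, 0.0207, 0.2717]
eef_rot: [[0.099, -0.995, -0.029], [-0.935, -0.103, 0.34], [-0.341, -0.006, -0.94]]
ft_force: [0.5, -5.6, 2.6]
gripper_width: 0.0127
```

```bash
cat >> h.py <<'E'
def st():
    o=arm.get_obs(); g=o['position']-.019*o['eef_rot'][:,2]
    C=np.array([.628,.069,0]); v=g-C
    print('t',round(o['clock'],2),'F',o['ft_force'].round(1),'w',round(o['gripper_width'],4),'ang',np.arctan2(v[2]-.09,.11-v@EY).round(3),'r',np.hypot(v[2]-.09,.11-v@EY).round(4),'x',(v@EX).round(4))
E
python3 -c "
from h import *
st()
f=arm.grab_frame('side'); cv2.imwrite('pics/g.png',cv2.resize(cv2.cvtColor(f['color'],cv2.COLOR_RGB2BGR)[100:310,240:450],None,fx=2.8,fy=2.8))"
```

```text
t 11.45 F [ 0.5 -5.6  2.6] w 0.0127 ang 0.879 r 0.2591 x 0.0017
```

View pics/g.png

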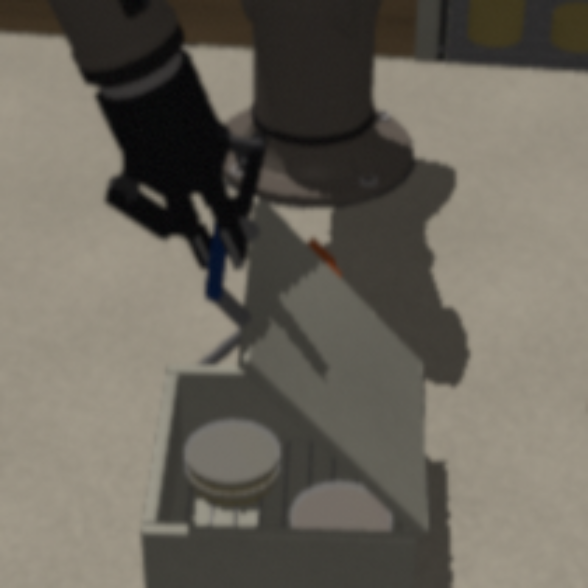

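The lid follows the grip and is now at about 0.88 rad. Continuing.

Request:
arm_command(commands=[[1,0.0037,0,0.0013,0,0,0],[1,0.0037,0,0.0014,0,0,0],[1,0.0036,0,0.0015,0,0,0],[1,0.0036,0,0.0015,0,0,0],[1,0.0036,0,0.0016,0,0,0],[1,0.0036,0,0.0016,0,0,0],[1,0.0035,0,0.0017,0,0,0],[1,0,0,0,0,0,0]])

```text
clock: 12.17
position: [0.6373, 0.0006, 0.2529]
eef_rot: [[0.099, -0.995, -0.029], [-0.935, -0.103, 0.34], [-0.341, -0.006, -0.94]]
ft_force: [1.2, -6.2, 2.5]
gripper_width: 0.0134
```

```bash
python3 -c "
from h import *
st()
for n in('top','side'):
    f=arm.grab_frame(n); np.savez('h_'+n,**f); cv2.imwrite('pics/h%s.png'%n,cv2.resize(cv2.cvtColor(f['color'],cv2.COLOR_RGB2BGR)[130:310,240:420],None,fx=3.3,fy=3.3))"
```

```text
t 12.17 F [ 1.2 -6.2  2.5] w 0.0134 ang 0.773 r 0.259 x 0.0017
```

View pics/htop.png

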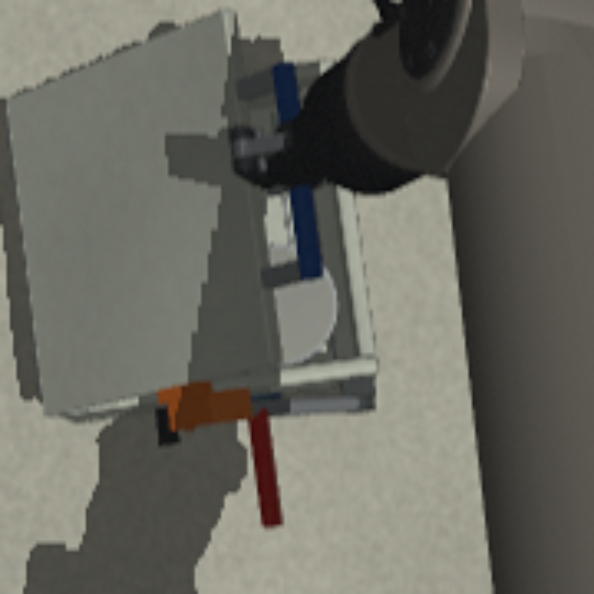

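View pics/hside.png

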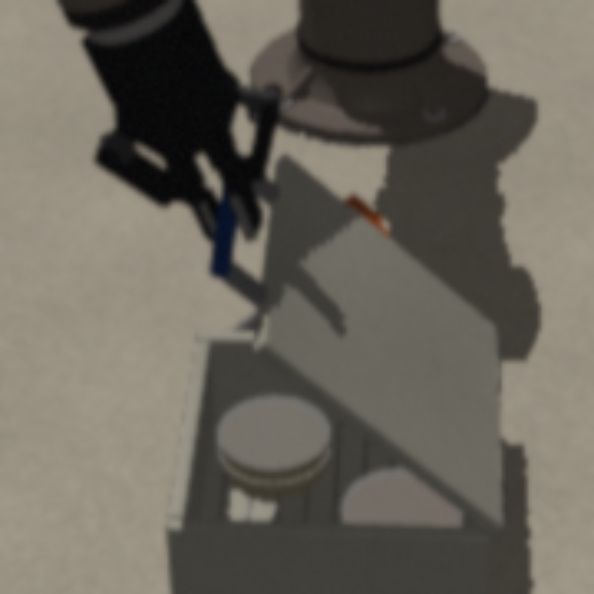

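The red grip (265,470) and the orange receiver (205,405) are both visible in the top crop. I'll check their alignment before going lower.

```bash
python3 -c "
from h import *
f=dict(np.load('h_top.npz'))
hsv=cv2.cvtColor(f['color'],cv2.COLOR_RGB2HSV); H,S,V=[hsv[...,i].astype(int) for i in range(3)]
roi=np.zeros(H.shape,bool); roi[230:300,270:335]=1
C=np.array([.628,.069,0])
for n,m in(('red',((H<6)|(H>174))&(S>130)),('orange',(H>=7)&(H<20)&(S>130))):
    P=pts(f,m&roi)-C; Q=np.stack([P@EX,P@EY,P[:,2]],1); Q=Q[Q[:,2]>.09]
    print(n,len(Q),np.median(Q,0).round(4),np.percentile(Q,3,axis=0).round(4),np.percentile(Q,97,axis=0).round(4))
# prediction
a=np.radians(50); print('grip',-.1005+.1035*np.cos(a),.055+.1035*np.sin(a),'tip',-.1005+.1535*np.cos(a),.055+.1535*np.sin(a)); b=.765
print('slot',.11-.135*np.cos(b),.09+.135*np.sin(b))
"
```

```text
red 181 [-0.1651 -0.03    0.1361] [-0.1981 -0.0351  0.1312] [-0.1309 -0.0244  0.143 ]
orange 288 [-0.1225  0.0025  0.1913] [-0.1339 -0.0254  0.1791] [-0.1096  0.0254  0.2033]
grip -0.03397148239744319 0.13428559986281421 tip -0.0018321019131162103 0.17258782201876313
slot 0.012613381746058153 0.18349249480605917
```

Rod is at about 48°, so the tip lies well inside the mouth. Lowering in small steps while watching the force.

Request:
arm_command(commands=[[1,0.0018,0,0.0009,0,0,0],[1,0.0018,0,0.0009,0,0,0],[1,0.0018,0,0.0009,0,0,0],[1,0.0017,0,0.0009,0,0,0],[1,0,0,0,0,0,0],[1,0,0,0,0,0,0]])

```text
clock: 12.77
position: [0.6379, -0.0044, 0.2474]
eef_rot: [[0.099, -0.995, -0.029], [-0.935, -0.103, 0.339], [-0.341, -0.007, -0.94]]
ft_force: [0.5, -5.3, 4.2]
gripper_width: 0.0126
```

```bash
python3 -c "
from h import *
st()"
```

```text
t 12.77 F [ 0.5 -5.3  4.2] w 0.0126 ang 0.744 r 0.2589 x 0.0017
```

Request:
arm_command(commands=[[1,0.0017,0,0.0009,0,0,0],[1,0.0017,0,0.0009,0,0,0],[1,0.0017,0,0.0009,0,0,0],[1,0,0,0,0,0,0],[1,0,0,0,0,0,0]])

```text
clock: 13.18
position: [0.6383, -0.0082, 0.2431]
eef_rot: [[0.099, -0.995, -0.029], [-0.935, -0.103, 0.339], [-0.341, -0.007, -0.94]]
ft_force: [1.0, -6.3, 2.7]
gripper_width: 0.0126
```

```bash
python3 -c "
from h import *
st()"
```

```text
t 13.18 F [ 1.  -6.3  2.7] w 0.0126 ang 0.721 r 0.2589 x 0.0017
```

Request:
arm_command(commands=[[1,0.0017,0,0.0009,0,0,0],[1,0.0017,0,0.0009,0,0,0],[1,0.0017,0,0.0009,0,0,0],[1,0,0,0,0,0,0],[1,0,0,0,0,0,0]])

```text
clock: 13.6
position: [0.6387, -0.0117, 0.239]
eef_rot: [[0.1, -0.995, -0.029], [-0.935, -0.104, 0.34], [-0.341, -0.007, -0.94]]
ft_force: [-0.2, -5.3, 4.0]
gripper_width: 0.0129
```

```bash
python3 -c "
from h import *
st()
for n in('top',):
    f=arm.grab_frame(n); np.savez('i_'+n,**f); cv2.imwrite('pics/i%s.png'%n,cv2.resize(cv2.cvtColor(f['color'],cv2.COLOR_RGB2BGR)[130:310,240:420],None,fx=3.3,fy=3.3))
hsv=cv2.cvtColor(f['color'],cv2.COLOR_RGB2HSV); H,S,V=[hsv[...,i].astype(int) for i in range(3)]
roi=np.zeros(H.shape,bool); roi[230:300,270:335]=1
C=np.array([.628,.069,0])
for n,m in(('red',((H<6)|(H>174))&(S>130)),('orange',(H>=7)&(H<20)&(S>130))):
    P=pts(f,m&roi)-C; Q=np.stack([P@EX,P@EY,P[:,2]],1); Q=Q[Q[:,2]>.09]
    print(n,len(Q),np.median(Q,0).round(4),np.percentile(Q,3,axis=0).round(4),np.percentile(Q,97,axis=0).round(4))
"
```

```text
t 13.6 F [-0.2 -5.3  4. ] w 0.0129 ang 0.7 r 0.2588 x 0.0017
red 181 [-0.166  -0.0309  0.1366] [-0.1989 -0.0363  0.1307] [-0.1334 -0.025   0.1412]
orange 294 [-0.1226 -0.0041  0.1829] [-0.1339 -0.0322  0.1721] [-0.11    0.0193  0.1948]
```

View pics/itop.png

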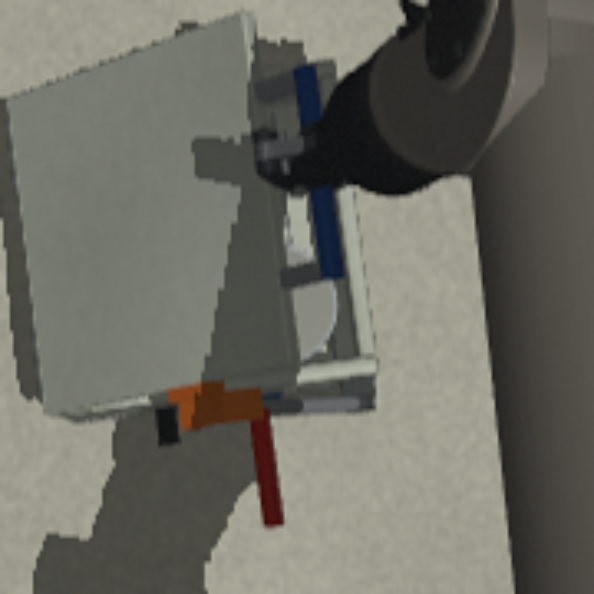

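Request:
arm_command(commands=[[1,0.0017,0,0.001,0,0,0],[1,0.0017,0,0.001,0,0,0],[1,0,0,0,0,0,0],[1,0,0,0,0,0,0]])

```text
clock: 13.98
position: [0.6389, -0.0126, 0.2379]
eef_rot: [[0.101, -0.994, -0.029], [-0.934, -0.105, 0.342], [-0.343, -0.007, -0.939]]
ft_force: [-3.9, -3.8, 14.2]
gripper_width: 0.0131
```

```bash
python3 -c "
from h import *
st()"
```

```text
t 13.98 F [-3.9 -3.8 14.2] w 0.0131 ang 0.695 r 0.2588 x 0.0018
```

The lid stops at about 0.695 rad and the force jumps by 10 N, so it's on the rod. I'll ease off the load, then open only slightly so the fingers still cage the bar.

Request:
arm_command(commands=[[1,-0.001,0,-0.0006,0,0,0],[1,-0.001,0,-0.0006,0,0,0],[1,0,0,0,0,0,0],[0.75,0,0,0,0,0,0],[0.68,0,0,0,0,0,0],[0.68,0,0,0,0,0,0],[0.68,0,0,0,0,0,0],[0.68,0,0,0,0,0,0],[0.68,0,0,0,0,0,0]])

```text
clock: 14.73
position: [0.6383, -0.0116, 0.2373]
eef_rot: [[0.1, -0.994, -0.031], [-0.934, -0.105, 0.341], [-0.342, -0.005, -0.94]]
ft_force: [-0.5, 0.3, 0.5]
gripper_width: 0.0276
```

```bash
cat >> h.py <<'E'
def meas(tag):
    f=arm.grab_frame('top'); np.savez('m_'+tag,**f); cv2.imwrite('pics/%s.png'%tag,cv2.resize(cv2.cvtColor(f['color'],cv2.COLOR_RGB2BGR)[130:310,240:420],None,fx=3.3,fy=3.3))
    hsv=cv2.cvtColor(f['color'],cv2.COLOR_RGB2HSV); H,S,V=[hsv[...,i].astype(int) for i in range(3)]
    roi=np.zeros(H.shape,bool); roi[230:300,270:335]=1
    C=np.array([.628,.069,0])
    for n,m in(('red',((H<6)|(H>174))&(S>130)),('orange',(H>=7)&(H<20)&(S>130))):
        P=pts(f,m&roi)-C; Q=np.stack([P@EX,P@EY,P[:,2]],1); Q=Q[Q[:,2]>.09]
        print(n,len(Q),np.median(Q,0).round(4),np.percentile(Q,3,axis=0).round(4),np.percentile(Q,97,axis=0).round(4))
    # lid plane from fixed region
    r=np.zeros(H.shape,bool); r[165:240,250:300]=1
    P=pts(f,r&(S<60)); P=P[P[:,2]>.1]; v=P-C
    A=np.stack([v@EX,v@EY,np.ones(len(v))],1); k=np.ones(len(v),bool)
    for _ in range(6):
        s=np.linalg.lstsq(A[k],P[k,2],rcond=None)[0]; k=abs(A@s-P[:,2])<.006
    print('lid slope angle',np.arctan(-s[1]).round(4),'n',k.sum(),'height of outer face at hinge y=.11:',(s[1]*.11+s[2]).round(4))
E
python3 -c "
from h import *
st();meas('k')"
```

```text
t 14.73 F [-0.5  0.3  0.5] w 0.0276 ang 0.696 r 0.2576 x 0.0014
red 179 [-0.1656 -0.0311  0.1373] [-0.199  -0.0364  0.1324] [-0.1334 -0.0252  0.142 ]
orange 292 [-0.1226 -0.0041  0.1827] [-0.1337 -0.0322  0.172 ] [-0.1098  0.0194  0.1954]
lid slope angle 0.6943 n 3683 height of outer face at hinge y=.11: 0.1024
```

View pics/k.png

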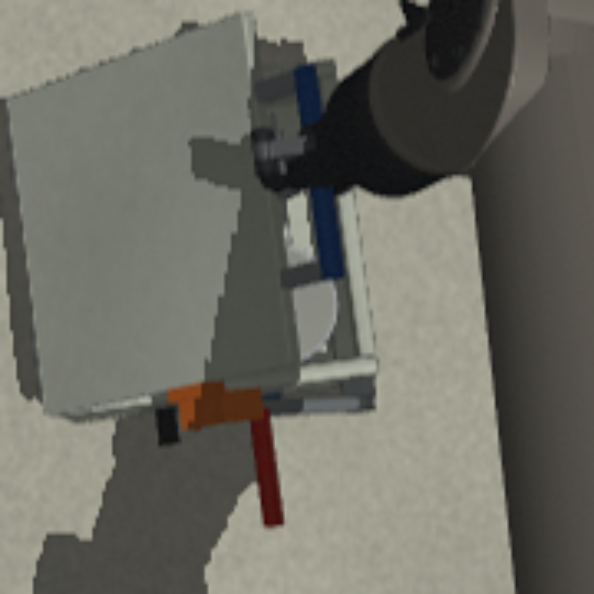

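The bar is free in the loosened fingers (force about 0). The lid stays at 0.694 rad and the receiver hasn't moved, so the rod carries it. I'll open more and back out along the tool axis.

Request:
arm_command(commands=[[0.5,0,0,0,0,0,0],[0.45,0,0,0,0,0,0],[0.45,0,0,0,0,0,0],[0.45,0,0,-0.008,0,0,0],[0.45,0,0,-0.015,0,0,0],[0.45,0,0,-0.02,0,0,0],[0.45,0,0,-0.025,0,0,0],[0.45,0,0,-0.03,0,0,0],[0.45,0,0,-0.03,0,0,0],[0.45,0,0,0,0,0,0],[0.45,0,0,0,0,0,0],[0.45,0,0,0,0,0,0]])

```text
clock: 15.78
position: [0.6421, -0.0554, 0.3578]
eef_rot: [[0.1, -0.995, -0.03], [-0.934, -0.104, 0.341], [-0.342, -0.006, -0.94]]
ft_force: [0.7, 0.2, -1.9]
gripper_width: 0.047
```

```bash
python3 -c "
from h import *
st();meas('l')
f=arm.grab_frame('side'); save(f,'m')"
```

```text
t 15.78 F [ 0.7  0.2 -1.9] w 0.047 ang 0.868 r 0.3742 x 0.0004
red 180 [-0.1664 -0.031   0.1373] [-0.1989 -0.0363  0.1317] [-0.1335 -0.0251  0.1419]
orange 292 [-0.1226 -0.0038  0.1828] [-0.1336 -0.0322  0.1727] [-0.11    0.0193  0.1953]
lid slope angle 0.6942 n 3677 height of outer face at hinge y=.11: 0.1024
```

View pics/l.png

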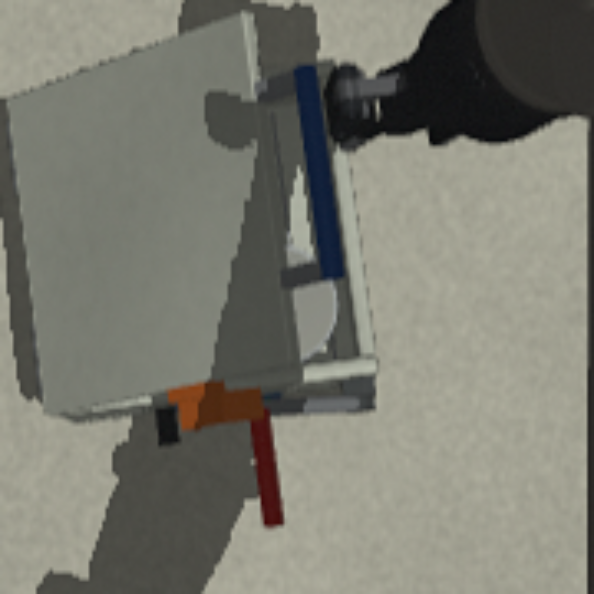

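View pics/m.png

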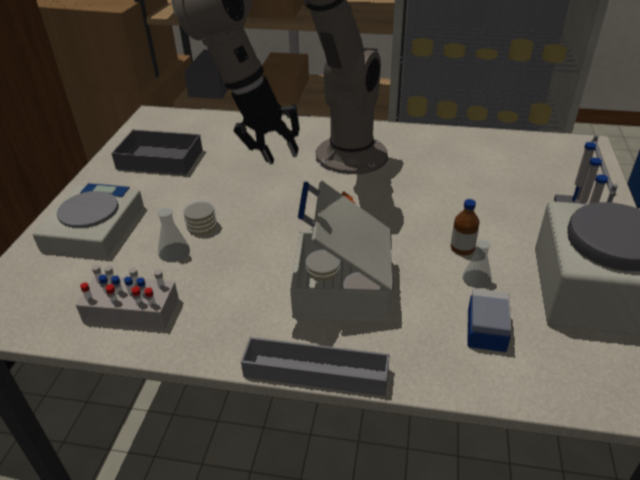

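Everything is steady after the gripper left: the lid is still at 0.694 rad, the red grip (265,470) and receiver (215,405) haven't moved, and the dishes, flasks and bottle are in place. Handing in.

```bash
python3 -c "
from h import *
print(arm.sign_off())"
```

```text
the job is handed in; nothing more can be done
None
```

The prop rod is up and the lid rests on it by itself. I handed the job in after about 16 s on the robot's clock; no verdict is reported, so success isn't confirmed.

**What I did:** I swung the rod up by its red grip to about 48–51° and released it. Then I lowered the lid by its bar at about 0.2 rad/s or less until it landed on the rod at about 0.69 rad, where the contact force jumped by about 10 N. I opened the fingers slightly first, so they would still catch the bar, and then backed the gripper away.

**Last checks:**
- **Lid angle:** it read 0.694 rad both before and after the gripper left, so it is holding still on the rod.
- **Rod and slot:** the red grip and orange receiver stayed put to within 1 mm.
- **Robot:** it was clear of everything at hand-in, with about 0 N on the tool.
- **Other items:** by eye, the dishes, flasks and bottle looked untouched.

**Not seen directly:** neither camera shows the rod's end inside the slot, so "fully home" is inferred from the lid angle matching the expected 0.70. The rod angle was also uncertain by 2–3° between measurements (47.5° to 51°). The slot's flared mouth is wide enough to take that in.

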